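Slide a stain bottle into the check-in station

ROBOT

A 6-joint arm with a two-finger parallel gripper is mounted at the origin on a cart in front of the work surface, level with it; the furniture and walls round the work are solid. World frame = base frame: x ahead of the robot, y to its left, z up, the work surface at z = 0. Lengths are in m, angles in degrees, forces in N, time in s.
With the tool pointing down it reaches from about 0.4 to 0.825 m from the base axis. Payload 7 kg.
Tool frame: the origin (TCP) lies midway between the tips of the shut fingers; the grasp point (between the pads) lies r.pinch_z behind it (r.pinch_z is the distance from the TCP to the grasp point, in m); z points along the fingers, y is the line along which they close (so a half turn about z gives the same grasp; the last joint's range is limited). The gripper opens to 88 mm and grips with 3 to 60 N. Pads are 19 mm wide; open, the fingers measure 130 mm over their backs; the gripper's body (78 mm by 193 mm) begins 47 mm behind the grasp point.
Start: joints at [-53.337, 20.546, 0.682, 0, -70.136, -16.507], TCP at [0.233, -0.634, 0.227] pointing down, gripper open.
Joint ranges: [-176.03, 176.03], [-82.01, 121.73], [-58.28, 71.71], [-173.87, 95.51], [-174.79, -0.11], [-173.66, 173.66]. Speed limits (degrees/s): [136.94, 136.94, 172.46, 180, 180, 180].

INTERFACE

Orientations are given as [roll, pitch, yaw] about the fixed x, y, z axes, in that order (R = Rz(yaw) Ry(pitch) Rx(roll)).
In Python, from plant import r, optics, job gives the robot as it stands.
- The arm moves only by the shell command python3 -m crank 'ROWS' [FORCE]. ROWS is JSON, a list of rows, each an object with "xyz": the shift along the tool's x, y, z in units of 30 mm (1.0 is 30 mm), a list of three; "delta_rot": the turn, a rotation vector about the tool's x, y, z in degrees, a list of three; "claw": the closure, from 0 (fully open) to 1 (shut). A call has 1 to 20 rows; each row is the pose to reach, as a shift and turn from the pose commanded when the call began, along the tool's axes at that moment; what a row does not reach only later rows make up. A row lasts 1/8 s, in which the tool goes at most 62.5 mm and 10.7 degrees, less where a joint would pass 70% of its speed; a pose out of reach is approached as far as the arm can. A call with a gripper value outside its range is refused whole. The fingers move at their own pace and stop on an object; FORCE is the grip in N (left out, the last holds). Time passes only in rows, so rows that repeat a pose let the fingers close. It gives the time, the measured TCP pose, the force, the opening and the grip force at its end, in the units of the state.
- r.get_state(): the state, without advancing time (a new reading comes with each control period).
- optics.capture(name): name is "side" or "top"; returns a dict with "img" (420x560x3 uint8, blue, green, red), "fovy" (degrees; the focal length in pixels is half the picture's height over the tangent of half this angle, whatever the lens; pixels are square), "cx", "cy" (the principal point, pixels), "eye" and "rotation" of the camera in the world. Camera axes: x right, y up, looking along -z (the intrinsics and any distortion apply to the point x, -y, -z); pixel columns grow to the right and rows downward; lengths in m; the calibration is good to about 2 mm. A picture is of the moment at which its call begins. There is no depth.
- job.close_job(): hands the job in; it is judged then, once.
The state is a dict: "time_s": time; "joints": joint angles; "qd": joint speeds; "joint_torque": joint torques, N m; "tcp_pos": TCP position; "eef_rot": TCP orientation; "contact_force": force on the tool from outside, world axes, zero at the start; "moment": the same for the moment, N m; "gripper_width": finger opening in m; "gripper_force": force on a finger pad.
Only numpy, scipy, OpenCV 4.12 (cv2) and the standard library are available. Lean on these libraries where they do the work, as an engineer would, in place of code of your own. Each camera call takes 0.05 s, during which the arm holds its last target. There are 200 camera calls.

TASK

Push the upright red stain bottle low down so that it slides along the bench, without gripping, lifting or toppling it, into the lane of the check-in station. Press it gently against the spring pad at the back of the lane with about 7 N for a full second, never 12 N or more, then draw back and leave it standing upright in the lane. Leave the purple and blue bottles standing where they are.

Things in the scene. Friction and masses are not known exactly. Their poses are not given: they have to be found in the camera images.
- red_bottle: The bottle to move: red, with a white cap; dropper bottle, 31 mm across, straight body 52 mm tall, 75 mm with its cap, about 80 g; origin at the centre of its underside, z up its axis. Stands loose on the bench top, friction about 0.6; pushed higher than about 20 mm above the bench it may topple.
- purple_bottle: Bystander with purple contents and a black cap; dropper bottle, 31 mm across, straight body 52 mm tall, 75 mm with its cap, about 80 g; origin at the centre of its underside, z up its axis. Stands loose on the bench top, friction about 0.6.
- blue_bottle: Bystander with blue contents and a black cap; dropper bottle, 31 mm across, straight body 52 mm tall, 75 mm with its cap, about 80 g; origin at the centre of its underside, z up its axis. Stands loose on the bench top, friction about 0.6.
- station: Check-in station fixed to the bench: two parallel aluminium rails, grey box at their far end. Origin on the bench top, middle of the lane's open mouth; +x points into the lane, z up. Rails 34 mm high, 50 mm apart inside, 8 mm thick, x = 0 to 90 mm, with round end posts at the mouth out to y = +-39 mm. Grey box x = 90 to 150 mm, 86 mm wide, 48 mm high. Bench top is the lane's floor.
- lane_back (a point): Fixed point of the station, 56 mm into the lane on its middle line, 15 mm above the bench. The face of the black spring pad (40 mm wide, 3 to 27 mm above the bench) stands 0 to 24 mm before this point, towards the mouth: set anew each time and not measured, so feel for it. Pushed, it yields 1.5 N per mm for up to 14 mm; let go, it springs back, pushing the bottle with it.

How it is judged:
By the outcome, as a careful person would: the job done as asked, in the order asked, and still so for the second after the job is handed in, with the robot touching nothing.
It also fails if it takes over 64 s, if anything falls off the work surface, if the arm or the gripper's body presses on something with over 40 N, if the wrist force passes 120 N, or if a joint passes its speed limit or range.

## Working session

There is one attempt and no reset: what is moved stays moved. The work goes in short steps, Python scripts to look and compute and a shell command to move; the robot and the scene stay as the last step left them, time stands still between calls to the robot, and variables do not carry over. Pictures are saved under pics/ and viewed, at most 10 in all, crops included, and the job is handed in when it is done.

```bash
mkdir -p pics; ls; python3 - <<'E'
from plant import r,optics,job
import cv2,numpy as np
print(r.get_state(), r.pinch_z)
for n in("top","side"):
    c=optics.capture(n); cv2.imwrite(f"pics/{n}0.png",c["img"]); np.save(f"{n}.npy",c,allow_pickle=True)
    print({k:v for k,v in c.items() if k!="img"})
E
```

```text
pics
{'time_s': 0.0, 'joints': array([-5.33378714e+01,  2.05923509e+01,  6.33600152e-01, -1.96595868e-02,
       -7.01348548e+01, -1.65065235e+01]), 'qd': array([-0.01927342,  0.0324595 ,  0.11039569, -0.02572875,  0.03814841,
        0.07058531]), 'joint_torque': array([ 1.44460824e-03, -5.82714987e+01,  2.93054777e+01,  6.99721947e+00,
        6.76688593e-03, -1.51999552e-04]), 'tcp_pos': array([ 0.23238786, -0.63322023,  0.22561247]), 'eef_rot': array([ 1.79905001e+02, -8.87866593e-03, -1.59851083e+02]), 'contact_force': array([0.05106363, 0.76188207, 0.18483091]), 'moment': array([ 0.04698114,  0.01890536, -0.03233876]), 'gripper_force': 0.0, 'gripper_width': 0.0878130590427363} 0.0188
{'fovy': 53.40915385970328, 'cx': 276.50365515679505, 'cy': 207.97035763283583, 'eye': array([0.31405665, 0.02717245, 0.86192742]), 'rotation': array([ 14.26390571,  -0.28326148, -81.97749731])}
{'fovy': 45.568365502897684, 'cx': 282.2432937776328, 'cy': 214.5136092554889, 'eye': array([ 0.05250035, -0.6087023 ,  0.34880126]), 'rotation': array([ 68.92876056,   1.54003557, -36.99789547])}
```

View pics/top0.png

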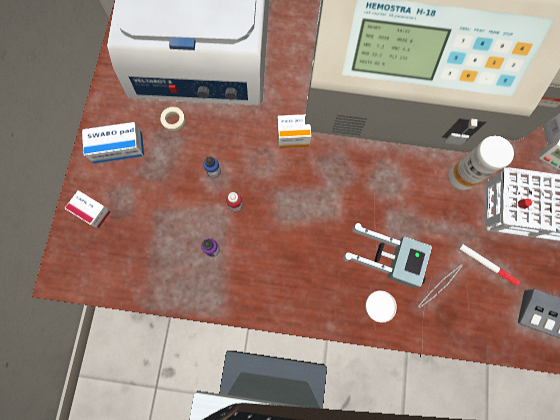

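View pics/side0.png

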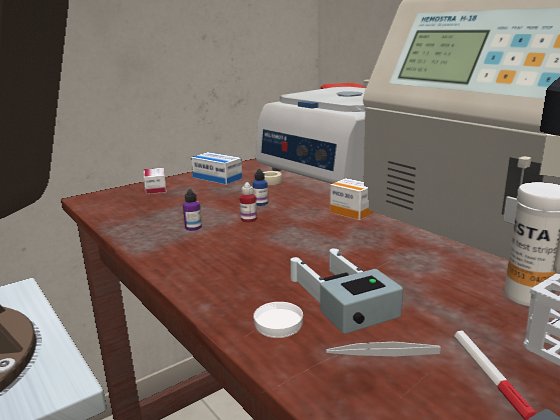

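The top view shows the red bottle at about (234,201), blue (211,166) and purple (209,247). The lane mouth posts are at (361,228) and (350,257), and the box is near (411,262). The side view agrees: red (248,203), station (350,290).

```bash
cat > h.py <<'E'
import numpy as np,cv2
from scipy.spatial.transform import Rotation as R
def ray(c,u,v):
    f=c["img"].shape[0]/2/np.tan(np.radians(c["fovy"]/2))
    d=np.array([(u-c["cx"])/f,-(v-c["cy"])/f,-1.])
    return c["eye"],R.from_euler("xyz",c["rotation"],degrees=True).apply(d)
def onz(c,u,v,z):
    e,d=ray(c,u,v); return e+d*(z-e[2])/d[2]
def proj(c,p):
    f=c["img"].shape[0]/2/np.tan(np.radians(c["fovy"]/2))
    q=R.from_euler("xyz",c["rotation"],degrees=True).inv().apply(np.array(p)-c["eye"])
    return c["cx"]-f*q[0]/q[2], c["cy"]+f*q[1]/q[2]
E
python3 - <<'E'
from h import *
t=np.load("top.npy",allow_pickle=True).item();s=np.load("side.npy",allow_pickle=True).item()
a=cv2.resize(t["img"][150:300,190:450],None,fx=3,fy=3,interpolation=cv2.INTER_CUBIC)
cv2.imwrite("pics/crop_t.png",a)
b=cv2.resize(s["img"][165:335,170:420],None,fx=3,fy=3,interpolation=cv2.INTER_CUBIC)
cv2.imwrite("pics/crop_s.png",b)
E
```

```text
(no output)
```

View pics/crop_t.png

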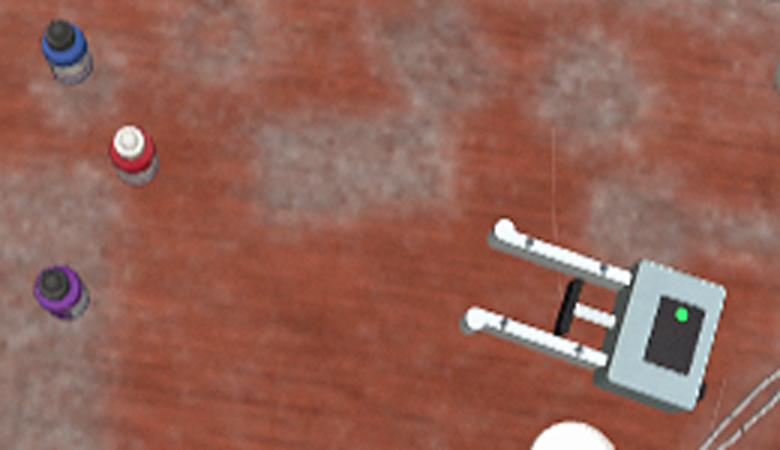

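View pics/crop_s.png

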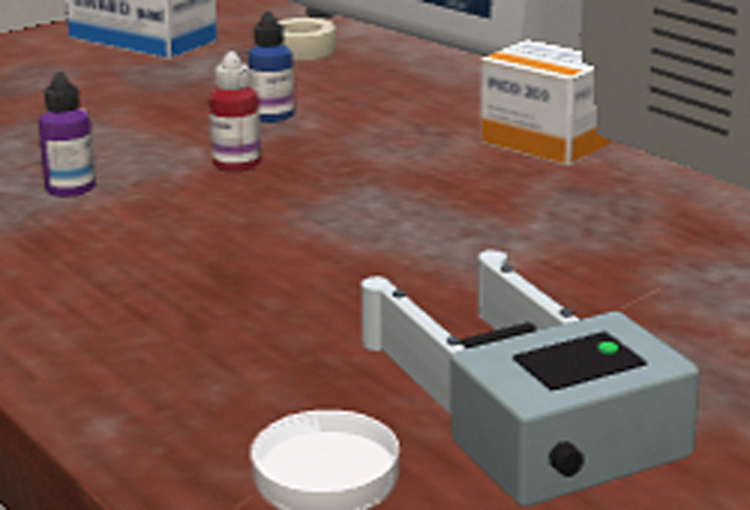

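The crops show the posts at top-image crop (504,230) and (476,318), red cap tip (128,138), blue tip (60,34), purple tip (50,280) and the pad's front edge at about (566,307).

```bash
python3 - <<'E'
from h import *
t=np.load("top.npy",allow_pickle=True).item();s=np.load("side.npy",allow_pickle=True).item()
T=lambda x,y,z: onz(t,190+(x+.5)/3-.5,150+(y+.5)/3-.5,z)
S=lambda x,y,z: onz(s,170+(x+.5)/3-.5,165+(y+.5)/3-.5,z)
np.set_printoptions(precision=4,suppress=True)
a,b=T(504,230,.034),T(476,318,.034); print("posts",a,b,np.linalg.norm(a-b))
a2,b2=S(491,257,.034),S(375,284,.034); print("posts side",a2,b2,np.linalg.norm(a2-b2))
c=[T(*p,.048) for p in((642,262),(724,291),(692,410),(608,380))]
print("box",c); m=(a+b)/2; 
back=(c[1]+c[2])/2; front=(c[0]+c[3])/2
for n,d in(("m->back",back-m),("m->front",front-m),("front->back",back-front),("perp",np.array([(a-b)[1],-(a-b)[0]]))):print(n,np.degrees(np.arctan2(d[1],d[0])),np.linalg.norm(d[:2]))
print("m",m)
for n,p,q in(("red",(128,138),(232,54)),("blue",(60,34),(267,15)),("purple",(50,280),(61,76))):
    print(n,T(*p,.075),S(*q,.075))
for n,p in(("red",(235,163)),("purple",(70,189))): print(n,"base side front",S(*p,0))
print("pad",T(566,308,.027))
# red cap/body mask centroid
E
```

```text
posts [ 0.5082 -0.1156  0.034 ] [ 0.4462 -0.1027  0.034 ] 0.06333879440355307
posts side [ 0.5064 -0.117   0.034 ] [ 0.4445 -0.1037  0.034 ] 0.06327738069877335
box [array([ 0.4962, -0.2055,  0.048 ]), array([ 0.4845, -0.2601,  0.048 ]), array([ 0.4045, -0.2435,  0.048 ]), array([ 0.416 , -0.1888,  0.048 ])]
m->back -102.91393121872937 0.14633210565146357
m->front -103.48220101114431 0.09042657979473236
front->back -101.99492801927975 0.055917166208371685
perp -101.77379210310954 0.06333879440355307
m [ 0.4772 -0.1092  0.034 ]
red [0.5251 0.1404 0.075 ] [0.5233 0.136  0.075 ]
blue [0.5899 0.1972 0.075 ] [0.5886 0.1932 0.075 ]
purple [0.4258 0.1738 0.075 ] [0.4233 0.1677 0.075 ]
red base side front [0.5263 0.1442 0.    ]
purple base side front [0.4252 0.1745 0.    ]
pad [ 0.4625 -0.163   0.027 ]
```

```bash
cat >> h.py <<'E'
def delta(tgt,yaw,tilt=0,base=None):
    """rows values to reach TCP tgt with tool-down yaw, tilt about tool x"""
    from plant import r
    st=r.get_state(); p,e=(st["tcp_pos"],st["eef_rot"]) if base is None else base
    A=R.from_euler("xyz",e,degrees=True); B=R.from_euler("xyz",[180,0,yaw],degrees=True)*R.from_euler("x",tilt,degrees=True)
    return A.inv().apply(np.array(tgt)-p)/.03,(A.inv()*B).as_rotvec(degrees=True)
E
python3 - <<'E'
from h import *
red=np.array([.525,.140]); m=np.array([.477,-.109]); ax=np.radians(-102.5); a=np.array([np.cos(ax),np.sin(ax)])
g=m+.04*a; d=g-red; ang=np.degrees(np.arctan2(d[1],d[0])); d/=np.linalg.norm(d)
s=red-.075*d; print(ang,s, ang+180+90)
print(delta([*s,.2],ang+270,base=([.233,-.634,.227],[180,0,-159.85])))
E
```

```text
-101.12759004350487 [0.53947459 0.21358999] 168.87240995649512
(array([-19.32311727,  23.00461028,   0.9       ]), array([-0.00000000e+00, -3.83040005e-15,  3.12775900e+01]))
```

```bash
X='{"xyz":[-19.32,23.0,0.9],"delta_rot":[0,0,31.3],"claw":1}'; python3 -m crank '[{"xyz":[-19.32,23.0,0.9],"delta_rot":[0,0,31.3],"claw":1},{"xyz":[-19.32,23.0,0.9],"delta_rot":[0,0,31.3],"claw":1},{"xyz":[-19.32,23.0,0.9],"delta_rot":[0,0,31.3],"claw":1},{"xyz":[-19.32,23.0,0.9],"delta_rot":[0,0,31.3],"claw":1},{"xyz":[-19.32,23.0,0.9],"delta_rot":[0,0,31.3],"claw":1},{"xyz":[-19.32,23.0,0.9],"delta_rot":[0,0,31.3],"claw":1},{"xyz":[-19.32,23.0,0.9],"delta_rot":[0,0,31.3],"claw":1},{"xyz":[-19.32,23.0,0.9],"delta_rot":[0,0,31.3],"claw":1},{"xyz":[-19.32,23.0,0.9],"delta_rot":[0,0,31.3],"claw":1},{"xyz":[-19.32,23.0,0.9],"delta_rot":[0,0,31.3],"claw":1},{"xyz":[-19.32,23.0,0.9],"delta_rot":[0,0,31.3],"claw":1},{"xyz":[-19.32,23.0,0.9],"delta_rot":[0,0,31.3],"claw":1},{"xyz":[-19.32,23.0,0.9],"delta_rot":[0,0,31.3],"claw":1},{"xyz":[-19.32,23.0,0.9],"delta_rot":[0,0,31.3],"claw":1},{"xyz":[-19.32,23.0,0.9],"delta_rot":[0,0,31.3],"claw":1},{"xyz":[-19.32,23.0,0.9],"delta_rot":[0,0,31.3],"claw":1},{"xyz":[-19.32,23.0,0.9],"delta_rot":[0,0,31.3],"claw":1},{"xyz":[-19.32,23.0,0.9],"delta_rot":[0,0,31.3],"claw":1},{"xyz":[-19.32,23.0,0.9],"delta_rot":[0,0,31.3],"claw":1},{"xyz":[-19.32,23.0,0.9],"delta_rot":[0,0,31.3],"claw":1}]'
python3 - <<'E'
from plant import optics,r
import cv2,numpy as np
im=[optics.capture(n)["img"] for n in("top","side")]
a=cv2.resize(im[0][60:270,120:400],(560,420)); b=cv2.resize(im[1][60:270,120:400],(560,420))
cv2.imwrite("pics/p1.png",cv2.resize(np.hstack([a,b]),(800,300)))
print(r.get_state()["joints"])
E
```

```text
time_s: 2.6
tcp_pos: [0.5389, 0.2134, 0.1999]
eef_rot: [180.0, 0.0, 168.8]
contact_force: [0.6, 1.0, -0.0]
gripper_width: 0.0009
gripper_force: 0.0
[ 4.09385730e+01  1.27258610e+01 -1.39087784e+01  1.13518522e-03
 -6.33469990e+01 -1.42102422e+02]
```

View pics/p1.png

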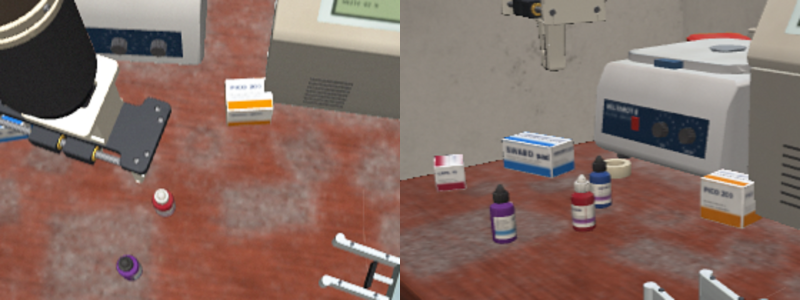

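The view shows the closed fingers pointing down behind red, at about (550,60) in the right half, with all bottles still standing. I'll descend with a small 4° tilt so that the tip leads.

```bash
python3 -m crank '[{"xyz":[0,0,2],"delta_rot":[4,0,0],"claw":1},{"xyz":[0,0,4],"delta_rot":[4,0,0],"claw":1},{"xyz":[0,0,5.2],"delta_rot":[4,0,0],"claw":1},{"xyz":[0,0,5.7],"delta_rot":[4,0,0],"claw":1},{"xyz":[0,0,6.0],"delta_rot":[4,0,0],"claw":1},{"xyz":[0,0,6.23],"delta_rot":[4,0,0],"claw":1},{"xyz":[0,0,6.23],"delta_rot":[4,0,0],"claw":1},{"xyz":[0,0,6.23],"delta_rot":[4,0,0],"claw":1}]'
python3 - <<'E'
from plant import optics,r
import cv2,numpy as np
im=[optics.capture(n)["img"] for n in("top","side")]
a=cv2.resize(im[0][100:260,150:310],(400,400)); b=cv2.resize(im[1][120:260,170:310],(400,400))
cv2.imwrite("pics/p2.png",np.hstack([a,b]))
E
```

```text
time_s: 3.7
tcp_pos: [0.5394, 0.2142, 0.0136]
eef_rot: [-176.1, 0.1, 168.9]
contact_force: [0.3, 0.1, -0.5]
gripper_width: 0.0003
gripper_force: 0.0
```

View pics/p2.png

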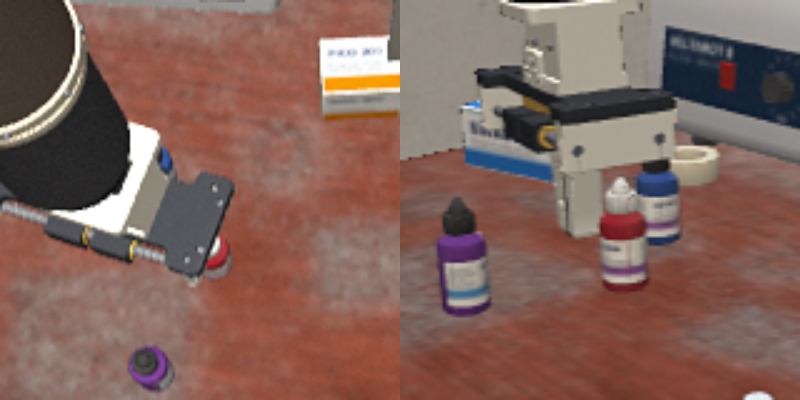

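The finger tip is at about (580,230), behind red at (623,245); blue and purple are untouched. I'll start the push.

```bash
python3 -m crank '[{"xyz":[0,-0.4,0.028],"delta_rot":[0,0,0],"claw":1},{"xyz":[0,-0.8,0.056],"delta_rot":[0,0,0],"claw":1},{"xyz":[0,-1.0,0.07],"delta_rot":[0,0,0],"claw":1},{"xyz":[0,-1.1,0.077],"delta_rot":[0,0,0],"claw":1},{"xyz":[0,-1.2,0.084],"delta_rot":[0,0,0],"claw":1},{"xyz":[0,-1.3,0.091],"delta_rot":[0,0,0],"claw":1},{"xyz":[0,-1.4,0.098],"delta_rot":[0,0,0],"claw":1},{"xyz":[0,-1.55,0.108],"delta_rot":[0,0,0],"claw":1},{"xyz":[0,-1.7,0.119],"delta_rot":[0,0,0],"claw":1},{"xyz":[0,-1.85,0.13],"delta_rot":[0,0,0],"claw":1},{"xyz":[0,-2.0,0.14],"delta_rot":[0,0,0],"claw":1},{"xyz":[0,-2.15,0.15],"delta_rot":[0,0,0],"claw":1},{"xyz":[0,-2.3,0.161],"delta_rot":[0,0,0],"claw":1},{"xyz":[0,-2.45,0.171],"delta_rot":[0,0,0],"claw":1},{"xyz":[0,-2.6,0.182],"delta_rot":[0,0,0],"claw":1},{"xyz":[0,-2.75,0.192],"delta_rot":[0,0,0],"claw":1},{"xyz":[0,-2.9,0.203],"delta_rot":[0,0,0],"claw":1},{"xyz":[0,-3.05,0.213],"delta_rot":[0,0,0],"claw":1},{"xyz":[0,-3.2,0.224],"delta_rot":[0,0,0],"claw":1},{"xyz":[0,-3.2,0.224],"delta_rot":[0,0,0],"claw":1}]'
python3 - <<'E'
from plant import optics,r
import cv2,numpy as np
im=[optics.capture(n)["img"] for n in("top","side")]
a=cv2.resize(im[0][100:300,150:350],(400,400)); b=cv2.resize(im[1][130:290,180:340],(400,400))
cv2.imwrite("pics/p3.png",np.hstack([a,b]))
E
```

```text
time_s: 6.3
tcp_pos: [0.5199, 0.1188, 0.0126]
eef_rot: [-176.0, -0.0, 168.8]
contact_force: [0.0, 0.9, 0.5]
gripper_width: 0.0001
gripper_force: 0.4
```

View pics/p3.png

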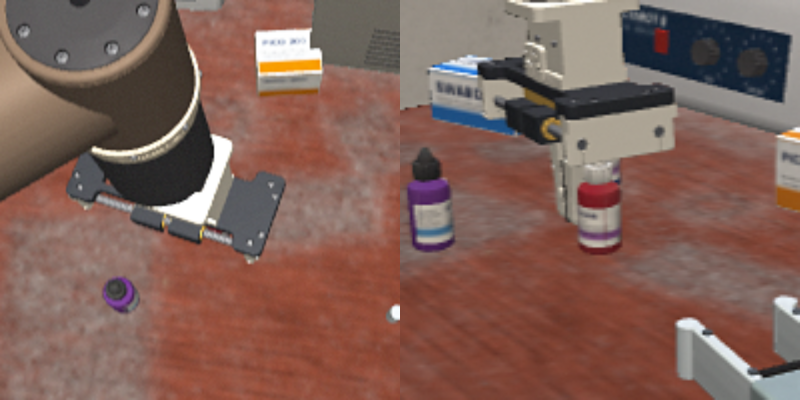

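Red is upright at the finger tip, right half (600,215); purple and blue are undisturbed. I'll check lateral centring on the finger.

```bash
cat >> h.py <<'E'
def redpos():
    from plant import optics,r
    c=optics.capture("side"); h=cv2.cvtColor(c["img"],cv2.COLOR_BGR2HSV)
    k=(((h[...,0]<5)|(h[...,0]>168))&(h[...,1]>170)&(h[...,2]>60)).astype(np.uint8); k[:140]=0
    n,l,s,ce=cv2.connectedComponentsWithStats(cv2.morphologyEx(k,cv2.MORPH_OPEN,np.ones((3,3))))
    st=r.get_state(); p=st["tcp_pos"]; y=np.radians(st["eef_rot"][2]); f=np.array([-np.sin(y),np.cos(y)])
    u0=proj(c,[*(p[:2]+.0365*f),.03]); print("tcp",p,"contact centre expected px",u0)
    for i in np.argsort(-s[1:,4])[:3]+1: print("blob",s[i],"mid col",s[i,0]+(s[i,2]-1)/2)
    L=np.array([f[1],-f[0]]) 
    u1=proj(c,[*(p[:2]+.0365*f+.01*L),.03]); print("px per 10mm right of push",u1[0]-u0[0])
E
python3 -c "from h import *;redpos()"
```

```text
tcp [0.51993556 0.11907782 0.01243383] contact centre expected px (np.float64(259.6696073444407), np.float64(214.6827681692493))
blob [498 381  37  39 534] mid col 516.0
blob [251 204  16   9 113] mid col 258.5
blob [147 188  18   5  64] mid col 155.5
px per 10mm right of push -5.182339020235986
```

```bash
python3 -m crank '[{"xyz":[0,-0.15,0.01],"delta_rot":[0,0,0],"claw":1},{"xyz":[0,-0.4,0.028],"delta_rot":[0,0,0],"claw":1},{"xyz":[0,-0.65,0.045],"delta_rot":[0,0,0],"claw":1},{"xyz":[0,-0.9,0.063],"delta_rot":[0,0,0],"claw":1},{"xyz":[0,-1.15,0.08],"delta_rot":[0,0,0],"claw":1},{"xyz":[0,-1.4,0.098],"delta_rot":[0,0,0],"claw":1},{"xyz":[0,-1.65,0.115],"delta_rot":[0,0,0],"claw":1},{"xyz":[0,-1.9,0.133],"delta_rot":[0,0,0],"claw":1},{"xyz":[0,-2.15,0.15],"delta_rot":[0,0,0],"claw":1},{"xyz":[0,-2.4,0.168],"delta_rot":[0,0,0],"claw":1},{"xyz":[0,-2.65,0.185],"delta_rot":[0,0,0],"claw":1},{"xyz":[0,-2.9,0.203],"delta_rot":[0,0,0],"claw":1},{"xyz":[0,-3.15,0.22],"delta_rot":[0,0,0],"claw":1},{"xyz":[0,-3.4,0.238],"delta_rot":[0,0,0],"claw":1},{"xyz":[0,-3.65,0.255],"delta_rot":[0,0,0],"claw":1},{"xyz":[0,-3.9,0.273],"delta_rot":[0,0,0],"claw":1},{"xyz":[0,-4.15,0.29],"delta_rot":[0,0,0],"claw":1},{"xyz":[0,-4.4,0.308],"delta_rot":[0,0,0],"claw":1},{"xyz":[0,-4.6,0.322],"delta_rot":[0,0,0],"claw":1},{"xyz":[0,-4.6,0.322],"delta_rot":[0,0,0],"claw":1}]'
python3 - <<'E'
from h import *; redpos()
from plant import optics
im=optics.capture("side")["img"]; cv2.imwrite("pics/p4.png",cv2.resize(im[160:340,200:420],(660,540)))
E
```

```text
time_s: 8.95
tcp_pos: [0.4933, -0.0168, 0.0126]
eef_rot: [-176.0, -0.0, 168.8]
contact_force: [-0.6, 0.5, -0.9]
gripper_width: 0.0003
gripper_force: 0.1
tcp [ 0.49335548 -0.01663417  0.01257631] contact centre expected px (np.float64(295.3537789637054), np.float64(242.66630351291283))
blob [498 381  37  38 526] mid col 516.0
blob [286 230  18  11 161] mid col 294.5
blob [147 188  18   5  64] mid col 155.5
px per 10mm right of push -5.7847332347968745
```

View pics/p4.png

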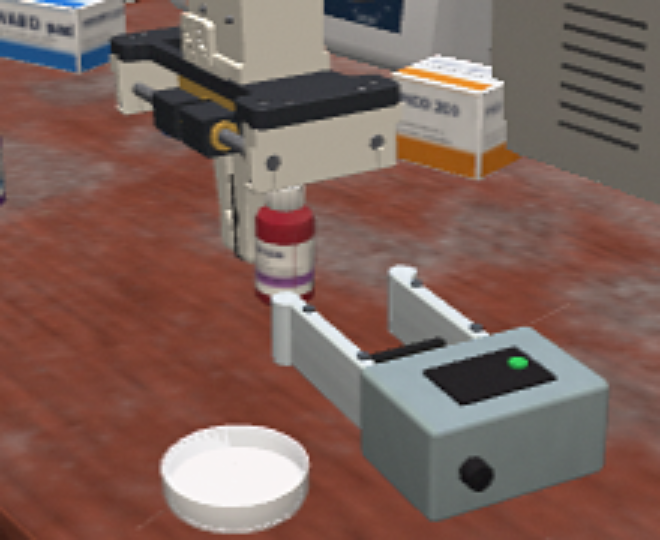

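Red stands upright just before the mouth (285,255), roughly centred between the posts at (287,300) and (402,275). I'll continue with a 2 mm sideways trim to just short of the nearest possible pad position.

```bash
python3 -m crank '[{"xyz":[0,-0.15,0.01],"delta_rot":[0,0,0],"claw":1},{"xyz":[-0.01,-0.35,0.025],"delta_rot":[0,0,0],"claw":1},{"xyz":[-0.02,-0.55,0.038],"delta_rot":[0,0,0],"claw":1},{"xyz":[-0.03,-0.75,0.053],"delta_rot":[0,0,0],"claw":1},{"xyz":[-0.04,-0.95,0.067],"delta_rot":[0,0,0],"claw":1},{"xyz":[-0.05,-1.15,0.08],"delta_rot":[0,0,0],"claw":1},{"xyz":[-0.06,-1.35,0.095],"delta_rot":[0,0,0],"claw":1},{"xyz":[-0.07,-1.55,0.108],"delta_rot":[0,0,0],"claw":1},{"xyz":[-0.07,-1.7,0.119],"delta_rot":[0,0,0],"claw":1},{"xyz":[-0.07,-1.85,0.13],"delta_rot":[0,0,0],"claw":1},{"xyz":[-0.07,-2.0,0.14],"delta_rot":[0,0,0],"claw":1},{"xyz":[-0.07,-2.1,0.147],"delta_rot":[0,0,0],"claw":1},{"xyz":[-0.07,-2.1,0.147],"delta_rot":[0,0,0],"claw":1}]'
cat >> h.py <<'E'
def force(n=6):
    from plant import r,optics
    F=[]
    for i in range(n): optics.capture("side"); F.append(r.get_state()["contact_force"])
    st=r.get_state(); y=np.radians(st["eef_rot"][2]); b=np.array([np.sin(y),-np.cos(y),0])
    f=np.array(F)@b; print("t",st["time_s"],"tcp",st["tcp_pos"],"push F mean/sd",f.mean(),f.std(),np.mean(F,0))
E
python3 - <<'E'
from h import *; redpos(); force()
from plant import optics
im=[optics.capture(n)["img"] for n in("side","top")]
cv2.imwrite("pics/p5.png",np.hstack([cv2.resize(im[0][180:330,240:390],(400,400)),cv2.resize(im[1][190:290,330:430],(400,400))]))
E
```

```text
time_s: 10.68
tcp_pos: [0.4832, -0.079, 0.0126]
eef_rot: [-176.0, -0.0, 168.8]
contact_force: [0.8, 0.4, 0.2]
gripper_width: 0.0005
gripper_force: 0.4
tcp [ 0.48313148 -0.07890901  0.01253601] contact centre expected px (np.float64(316.65195176115844), np.float64(258.1543768560044))
blob [498 381  37  39 528] mid col 516.0
blob [306 244  20  13 197] mid col 315.5
blob [147 188  17   5  61] mid col 155.0
px per 10mm right of push -6.089458289419383
t 11.025 tcp [ 0.48325528 -0.07869606  0.01253954] push F mean/sd 0.2824860039336629 0.21298971113141227 [-0.02167511  0.29218327  0.01670359]
```

View pics/p5.png

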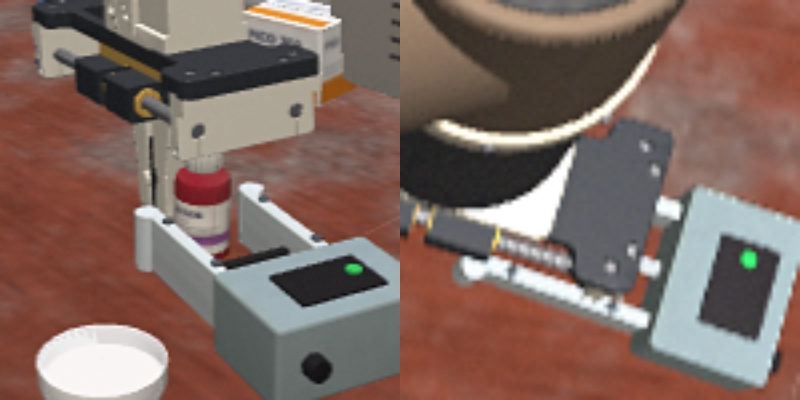

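Red is inside the lane between the rails, left half (205,210), not yet at the black pad (255,258). Now I feel for the pad in small steps.

```bash
for i in 1; do python3 -m crank '[{"xyz":[0,-0.05,0.003],"delta_rot":[0,0,0],"claw":1},{"xyz":[0,-0.1,0.007],"delta_rot":[0,0,0],"claw":1},{"xyz":[0,-0.15,0.01],"delta_rot":[0,0,0],"claw":1},{"xyz":[0,-0.2,0.014],"delta_rot":[0,0,0],"claw":1},{"xyz":[0,-0.2,0.014],"delta_rot":[0,0,0],"claw":1}]'; done
python3 -c "from h import *;force(3)"
python3 -m crank '[{"xyz":[0,-0.04,0.003],"delta_rot":[0,0,0],"claw":1},{"xyz":[0,-0.08,0.006],"delta_rot":[0,0,0],"claw":1},{"xyz":[0,-0.12,0.009],"delta_rot":[0,0,0],"claw":1},{"xyz":[0,-0.12,0.009],"delta_rot":[0,0,0],"claw":1}]'
python3 -c "from h import *;force(3)"
```

```text
time_s: 11.75
tcp_pos: [0.4822, -0.0847, 0.0126]
eef_rot: [-176.0, -0.0, 168.8]
contact_force: [0.9, 1.2, 2.0]
gripper_width: 0.0003
gripper_force: 0.5
t 11.9 tcp [ 0.48213501 -0.08465222  0.01258784] push F mean/sd 0.6781681844436175 0.15366702847685573 [0.18775256 0.65421272 0.76116522]
time_s: 12.4
tcp_pos: [0.4815, -0.0883, 0.0126]
eef_rot: [-176.0, -0.0, 168.8]
contact_force: [0.4, 1.7, 0.7]
gripper_width: 0.0001
gripper_force: 0.6
t 12.55 tcp [ 0.48149861 -0.08817693  0.0126088 ] push F mean/sd 1.241138358909809 0.5568276255169876 [0.21619155 1.22240385 1.05274201]
```

```bash
python3 -m crank '[{"xyz":[0,-0.04,0.003],"delta_rot":[0,0,0],"claw":1},{"xyz":[0,-0.08,0.006],"delta_rot":[0,0,0],"claw":1},{"xyz":[0,-0.08,0.006],"delta_rot":[0,0,0],"claw":1}]'
python3 -c "from h import *;force(5)"
```

```text
time_s: 12.92
tcp_pos: [0.4811, -0.0906, 0.0126]
eef_rot: [-176.0, 0.0, 168.9]
contact_force: [0.7, 1.6, 1.5]
gripper_width: 0.0004
gripper_force: 0.7
t 13.175 tcp [ 0.48107182 -0.09051076  0.01260439] push F mean/sd 1.5085793401924652 0.3704987803670684 [0.30581758 1.47732848 0.98569621]
```

```bash
python3 -m crank '[{"xyz":[0,-0.04,0.003],"delta_rot":[0,0,0],"claw":1},{"xyz":[0,-0.08,0.006],"delta_rot":[0,0,0],"claw":1},{"xyz":[0,-0.08,0.006],"delta_rot":[0,0,0],"claw":1}]'
python3 -c "from h import *;force(5);redpos()"
```

```text
time_s: 13.55
tcp_pos: [0.4806, -0.0929, 0.0126]
eef_rot: [-176.0, 0.0, 168.9]
contact_force: [-0.5, 0.8, 0.9]
gripper_width: 0.0006
gripper_force: 0.8
t 13.8 tcp [ 0.48055921 -0.09289278  0.01256402] push F mean/sd 1.1652862915171351 0.42270284673790104 [0.28069931 1.13238385 1.15571604]
tcp [ 0.48055986 -0.092894    0.01255396] contact centre expected px (np.float64(321.72659490874724), np.float64(262.00272760881376))
blob [498 381  37  39 538] mid col 516.0
blob [311 248  20  13 200] mid col 320.5
blob [147 188  18   5  65] mid col 155.5
px per 10mm right of push -6.162992178861941
```

```bash
python3 -m crank '[{"xyz":[0,-0.04,0.003],"delta_rot":[0,0,0],"claw":1},{"xyz":[0,-0.08,0.006],"delta_rot":[0,0,0],"claw":1},{"xyz":[0,-0.12,0.009],"delta_rot":[0,0,0],"claw":1},{"xyz":[0,-0.12,0.009],"delta_rot":[0,0,0],"claw":1}]'
python3 -c "from h import *;force(4)"
python3 -m crank '[{"xyz":[0,-0.04,0.003],"delta_rot":[0,0,0],"claw":1},{"xyz":[0,-0.08,0.006],"delta_rot":[0,0,0],"claw":1},{"xyz":[0,-0.08,0.006],"delta_rot":[0,0,0],"claw":1}]'
python3 -c "from h import *;force(4)"
```

```text
time_s: 14.35
tcp_pos: [0.4799, -0.0965, 0.0126]
eef_rot: [-176.0, -0.0, 168.8]
contact_force: [0.3, 1.7, 1.3]
gripper_width: 0.0002
gripper_force: 0.7
t 14.55 tcp [ 0.47984444 -0.09646206  0.01255281] push F mean/sd 1.2915723487222206 0.4447260772029379 [0.14224394 1.2883737  1.44191351]
time_s: 14.92
tcp_pos: [0.4794, -0.0989, 0.0126]
eef_rot: [-176.0, -0.0, 168.8]
contact_force: [0.4, 1.4, 1.5]
gripper_width: 0.0005
gripper_force: 0.7
t 15.125 tcp [ 0.47941356 -0.09880214  0.01253868] push F mean/sd 1.554252020343346 0.09960181071266493 [0.39852402 1.5056115  1.33924684]
```

```bash
python3 -m crank '[{"xyz":[0,-0.04,0.003],"delta_rot":[0,0,0],"claw":1},{"xyz":[0,-0.08,0.006],"delta_rot":[0,0,0],"claw":1},{"xyz":[0,-0.12,0.009],"delta_rot":[0,0,0],"claw":1},{"xyz":[0,-0.12,0.009],"delta_rot":[0,0,0],"claw":1}]'
python3 -c "from h import *;force(4)"
```

```text
time_s: 15.62
tcp_pos: [0.4787, -0.1024, 0.0125]
eef_rot: [-176.0, -0.0, 168.8]
contact_force: [0.5, 1.5, 0.3]
gripper_width: 0.0003
gripper_force: 0.7
t 15.825 tcp [ 0.47869679 -0.10233917  0.01252452] push F mean/sd 1.1328767840633143 0.4807246944281638 [0.10666977 1.13363907 0.99836838]
```

```bash
python3 -m crank '[{"xyz":[0,-0.04,0.003],"delta_rot":[0,0,0],"claw":1},{"xyz":[0,-0.08,0.006],"delta_rot":[0,0,0],"claw":1},{"xyz":[0,-0.08,0.006],"delta_rot":[0,0,0],"claw":1}]'
python3 -c "from h import *;force(4)"
```

```text
time_s: 16.2
tcp_pos: [0.4783, -0.1048, 0.0125]
eef_rot: [-176.0, -0.0, 168.8]
contact_force: [0.4, 2.0, 1.2]
gripper_width: 0.0006
gripper_force: 0.8
t 16.4 tcp [ 0.47823688 -0.10471005  0.01249864] push F mean/sd 1.5253787955390636 0.46706860105945325 [0.24357716 1.50671269 0.86015367]
```

```bash
python3 -m crank '[{"xyz":[0,-0.04,0.003],"delta_rot":[0,0,0],"claw":1},{"xyz":[0,-0.08,0.006],"delta_rot":[0,0,0],"claw":1},{"xyz":[0,-0.12,0.009],"delta_rot":[0,0,0],"claw":1},{"xyz":[0,-0.12,0.009],"delta_rot":[0,0,0],"claw":1}]'
python3 -c "from h import *;force(4)"
```

```text
time_s: 16.9
tcp_pos: [0.4775, -0.1083, 0.0125]
eef_rot: [-176.0, -0.0, 168.8]
contact_force: [-0.7, 1.9, 1.4]
gripper_width: 0.0001
gripper_force: 0.8
t 17.1 tcp [ 0.4775187  -0.10826756  0.01246642] push F mean/sd 1.4577465507519434 0.37452704568577055 [-0.02213039  1.49012558  1.01660734]
```

```bash
python3 -m crank '[{"xyz":[0,-0.04,0.003],"delta_rot":[0,0,0],"claw":1},{"xyz":[0,-0.07,0.005],"delta_rot":[0,0,0],"claw":1},{"xyz":[0,-0.07,0.005],"delta_rot":[0,0,0],"claw":1}]'
python3 -c "from h import *;force(4)"
```

```text
time_s: 17.48
tcp_pos: [0.4771, -0.1104, 0.0125]
eef_rot: [-176.0, -0.0, 168.9]
contact_force: [0.1, 2.3, 1.2]
gripper_width: 0.0007
gripper_force: 0.8
t 17.675 tcp [ 0.47714377 -0.11030923  0.01249627] push F mean/sd 1.1527573452510693 0.3469891145864202 [0.40021359 1.09607435 1.0136675 ]
```

```bash
python3 -m crank '[{"xyz":[0,-0.04,0.003],"delta_rot":[0,0,0],"claw":1},{"xyz":[0,-0.08,0.005],"delta_rot":[0,0,0],"claw":1},{"xyz":[0,-0.08,0.005],"delta_rot":[0,0,0],"claw":1}]'
python3 -c "from h import *;force(4);redpos()"
```

```text
time_s: 18.05
tcp_pos: [0.4767, -0.1128, 0.0125]
eef_rot: [-176.0, -0.0, 168.8]
contact_force: [-0.0, 0.7, 0.5]
gripper_width: 0.0004
gripper_force: 0.7
t 18.25 tcp [ 0.47665521 -0.11269936  0.01250171] push F mean/sd 0.9340172910186312 0.19460321753554594 [0.06670963 0.93883336 0.90443708]
tcp [ 0.47665219 -0.11268719  0.01249403] contact centre expected px (np.float64(329.05482880749753), np.float64(267.7356842850069))
blob [498 381  37  38 529] mid col 516.0
blob [318 253  20  14 206] mid col 327.5
blob [147 188  18   5  65] mid col 155.5
px per 10mm right of push -6.273302593762708
```

```bash
python3 -m crank '[{"xyz":[0,-0.04,0.003],"delta_rot":[0,0,0],"claw":1},{"xyz":[0,-0.07,0.005],"delta_rot":[0,0,0],"claw":1},{"xyz":[0,-0.07,0.005],"delta_rot":[0,0,0],"claw":1}]'
python3 -c "from h import *;force(4)"
```

```text
time_s: 18.68
tcp_pos: [0.4763, -0.1148, 0.0125]
eef_rot: [-176.0, -0.0, 168.8]
contact_force: [-0.1, 0.8, 0.5]
gripper_width: 0.0006
gripper_force: 0.7
t 18.875 tcp [ 0.47628956 -0.11472617  0.01250248] push F mean/sd 0.9299526978348922 0.5587607393283577 [0.26226207 0.89616047 1.27174296]
```

```bash
python3 -m crank '[{"xyz":[0,-0.04,0.003],"delta_rot":[0,0,0],"claw":1},{"xyz":[0,-0.07,0.005],"delta_rot":[0,0,0],"claw":1},{"xyz":[0,-0.07,0.005],"delta_rot":[0,0,0],"claw":1}]'
python3 -c "from h import *;force(4)"
```

```text
time_s: 19.25
tcp_pos: [0.4759, -0.1169, 0.0125]
eef_rot: [-176.0, -0.0, 168.9]
contact_force: [0.3, 1.8, 0.7]
gripper_width: 0.0006
gripper_force: 0.7
t 19.45 tcp [ 0.47585489 -0.11680615  0.0124941 ] push F mean/sd 1.3193225251378868 0.4817101116955767 [0.16665233 1.31185265 1.06463901]
```

```bash
python3 -m crank '[{"xyz":[0,-0.04,0.003],"delta_rot":[0,0,0],"claw":1},{"xyz":[0,-0.07,0.005],"delta_rot":[0,0,0],"claw":1},{"xyz":[0,-0.07,0.005],"delta_rot":[0,0,0],"claw":1}]'
python3 -c "from h import *;force(4)"
```

```text
time_s: 19.82
tcp_pos: [0.4755, -0.1189, 0.0125]
eef_rot: [-176.0, 0.0, 168.9]
contact_force: [0.6, 1.0, 0.7]
gripper_width: 0.0007
gripper_force: 0.9
t 20.025 tcp [ 0.47551848 -0.11884603  0.01252127] push F mean/sd 1.8792584347356058 0.49265219523078946 [0.6471593  1.78788767 1.222396  ]
```

```bash
python3 -m crank '[{"xyz":[0,-0.03,0.002],"delta_rot":[0,0,0],"claw":1},{"xyz":[0,-0.06,0.004],"delta_rot":[0,0,0],"claw":1},{"xyz":[0,-0.06,0.004],"delta_rot":[0,0,0],"claw":1}]'
python3 -c "from h import *;force(5)"
```

```text
time_s: 20.4
tcp_pos: [0.4755, -0.1205, 0.0126]
eef_rot: [-176.0, 0.0, 168.9]
contact_force: [-0.3, 3.4, 2.0]
gripper_width: 0.0004
gripper_force: 2.1
t 20.65 tcp [ 0.47538648 -0.12050832  0.01260198] push F mean/sd 4.418119295630163 0.6503736676074804 [0.95514337 4.31488922 1.6240455 ]
```

```bash
python3 -m crank '[{"xyz":[0,-0.02,0.001],"delta_rot":[0,0,0],"claw":1},{"xyz":[0,-0.04,0.003],"delta_rot":[0,0,0],"claw":1},{"xyz":[0,-0.04,0.003],"delta_rot":[0,0,0],"claw":1}]'
python3 - <<'E'
from h import *;force(5)
from plant import optics
im=optics.capture("side")["img"]; cv2.imwrite("pics/p6.png",cv2.resize(im[210:320,280:400],(660,600)))
E
```

```text
time_s: 21.02
tcp_pos: [0.4753, -0.1216, 0.0126]
eef_rot: [-176.0, 0.0, 168.9]
contact_force: [0.8, 5.2, 1.9]
gripper_width: 0.0005
gripper_force: 3.0
t 21.275 tcp [ 0.47527481 -0.12160072  0.01260467] push F mean/sd 5.4380608686446195 0.3266546655151799 [0.7859754  5.38768364 2.44013579]
```

```bash
python3 -m crank '[{"xyz":[0,-0.03,0.002],"delta_rot":[0,0,0],"claw":1},{"xyz":[0,-0.055,0.004],"delta_rot":[0,0,0],"claw":1},{"xyz":[0,-0.055,0.004],"delta_rot":[0,0,0],"claw":1},{"xyz":[0,-0.055,0.004],"delta_rot":[0,0,0],"claw":1}]'
python3 -c "from h import *;force(6)"
```

```text
time_s: 21.82
tcp_pos: [0.4753, -0.123, 0.0127]
eef_rot: [-176.0, 0.1, 168.9]
contact_force: [1.3, 7.0, 2.4]
gripper_width: 0.0002
gripper_force: 3.8
t 22.125 tcp [ 0.47534036 -0.12296135  0.01268684] push F mean/sd 7.386319540705216 0.4237459967386101 [1.41068969 7.25037078 2.37485294]
```

View pics/p6.png

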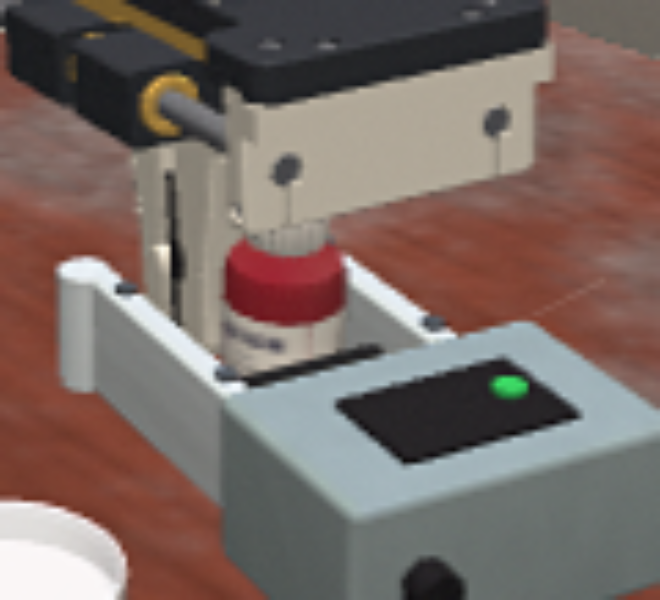

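The last view shows red upright between the rails, with its front against the black pad (315,365). I'll add a hair more force and hold, then draw back slowly.

```bash
python3 -m crank '[{"xyz":[0,-0.012,0.001],"delta_rot":[0,0,0],"claw":1},{"xyz":[0,-0.012,0.001],"delta_rot":[0,0,0],"claw":1},{"xyz":[0,-0.012,0.001],"delta_rot":[0,0,0],"claw":1},{"xyz":[0,-0.012,0.001],"delta_rot":[0,0,0],"claw":1},{"xyz":[0,-0.012,0.001],"delta_rot":[0,0,0],"claw":1},{"xyz":[0,-0.012,0.001],"delta_rot":[0,0,0],"claw":1},{"xyz":[0,-0.012,0.001],"delta_rot":[0,0,0],"claw":1},{"xyz":[0,-0.012,0.001],"delta_rot":[0,0,0],"claw":1},{"xyz":[0,-0.012,0.001],"delta_rot":[0,0,0],"claw":1},{"xyz":[0,-0.012,0.001],"delta_rot":[0,0,0],"claw":1}]'
python3 -c "from h import *;force(12)"
```

```text
time_s: 23.38
tcp_pos: [0.4754, -0.1232, 0.0127]
eef_rot: [-176.0, 0.1, 168.9]
contact_force: [1.8, 7.9, 3.2]
gripper_width: 0.0005
gripper_force: 4.1
t 23.975 tcp [ 0.47538244 -0.12324926  0.01270365] push F mean/sd 7.841947099828996 0.35178789655650455 [1.57411113 7.68259124 2.25613727]
```

```bash
python3 -m crank '[{"xyz":[0,0.03,-0.002],"delta_rot":[0,0,0],"claw":1},{"xyz":[0,0.06,-0.004],"delta_rot":[0,0,0],"claw":1},{"xyz":[0,0.09,-0.006],"delta_rot":[0,0,0],"claw":1},{"xyz":[0,0.12,-0.008],"delta_rot":[0,0,0],"claw":1},{"xyz":[0,0.15,-0.01],"delta_rot":[0,0,0],"claw":1},{"xyz":[0,0.18,-0.013],"delta_rot":[0,0,0],"claw":1},{"xyz":[0,0.21,-0.015],"delta_rot":[0,0,0],"claw":1},{"xyz":[0,0.24,-0.017],"delta_rot":[0,0,0],"claw":1},{"xyz":[0,0.3,-0.02],"delta_rot":[0,0,0],"claw":1},{"xyz":[0,0.5,-0.035],"delta_rot":[0,0,0],"claw":1},{"xyz":[0,0.9,-0.063],"delta_rot":[0,0,0],"claw":1},{"xyz":[0,1.4,-0.1],"delta_rot":[0,0,0],"claw":1},{"xyz":[0,2.0,-0.14],"delta_rot":[0,0,0],"claw":1},{"xyz":[0,2.6,-0.18],"delta_rot":[0,0,0],"claw":1},{"xyz":[0,2.8,-0.2],"delta_rot":[0,0,0],"claw":1},{"xyz":[0,2.8,-0.2],"delta_rot":[0,0,0],"claw":1}]'
python3 -m crank '[{"xyz":[0,0,-1],"delta_rot":[0,0,0],"claw":1},{"xyz":[0,0,-2.5],"delta_rot":[0,0,0],"claw":1},{"xyz":[0,0,-4],"delta_rot":[0,0,0],"claw":1},{"xyz":[0,0,-5],"delta_rot":[0,0,0],"claw":1},{"xyz":[0,0,-5],"delta_rot":[0,0,0],"claw":1}]'
python3 - <<'E'
from h import *; redpos()
from plant import optics
c=optics.capture("top"); h=cv2.cvtColor(c["img"],cv2.COLOR_BGR2HSV)
for z,(u,v) in {}: pass
s=optics.capture("side"); s0=np.load("side.npy",allow_pickle=True).item()["img"]
# bystanders: change vs. first side image around purple (193,210) and blue (262,187)
for n,(x0,x1,y0,y1) in {"purple":(183,203,190,231),"blue":(256,268,170,206)}.items():
    print(n,np.abs(s["img"][y0:y1,x0:x1].astype(int)-s0[y0:y1,x0:x1]).mean())
# red in side view: saturated-red body rows/cols and expected projection for upright bottle
h=cv2.cvtColor(s["img"],cv2.COLOR_BGR2HSV)
k=(((h[...,0]<5)|(h[...,0]>168))&(h[...,1]>170)&(h[...,2]>60)); k[:,:295]=0;k[:,360:]=0;k[:225]=0;k[290:]=0
v,u=np.where(k); print("red px cols",u.min(),u.max(),"rows",v.min(),v.max())
w=(h[...,1]<60)&(h[...,2]>150); w[:v.min()-25]=0; w[v.min()+2:]=0; w[:,:u.min()-2]=0; w[:,u.max()+3:]=0
vv,uu=np.where(w); print("cap mean",uu.mean(),"rows",vv.min(),vv.max())
p=onz(s,uu.mean(),vv.min(),.075); print("cap tip world",p,"body centre col for upright:",proj(s,[p[0],p[1],.045]))
E
```

```text
time_s: 25.98
tcp_pos: [0.4909, -0.0406, 0.0126]
eef_rot: [-176.0, -0.0, 168.9]
contact_force: [0.4, -0.1, -0.6]
gripper_width: 0.0006
gripper_force: 0.0
time_s: 26.6
tcp_pos: [0.4941, -0.0308, 0.1647]
eef_rot: [-176.1, 0.2, 168.8]
contact_force: [0.2, 0.8, -0.2]
gripper_width: 0.0006
gripper_force: 0.0
tcp [ 0.49308741 -0.03104262  0.1631276 ] contact centre expected px (np.float64(301.08656091244944), np.float64(245.6876383585048))
blob [498 381  37  39 534] mid col 516.0
blob [320 255  21  13 211] mid col 330.0
blob [147 188  18   5  64] mid col 155.5
px per 10mm right of push -5.83915769342758
purple 1.6260162601626016
blue 2.196759259259259
red px cols 320 340 rows 254 267
cap mean 330.3375796178344 rows 238 255
cap tip world [ 0.47050259 -0.14961353  0.075     ] body centre col for upright: (np.float64(330.16915579839565), np.float64(258.0402691614821))
```

```bash
python3 -c "from plant import job;print(job.close_job())"
```

```text
the job is handed in; nothing more can be done
None
```

The job is handed in: I slid the red bottle upright into the lane and pressed it on the spring pad for about 2 s (7.4–7.8 N at the wrist, roughly 7 N on the pad), then left it standing in the lane with the purple and blue bottles unmoved.

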